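# Lock the salt mill's hopper and hold the fullest refill tin over it

### The job

Get the salt mill ready to be refilled: first swing the tab of its lock ring clockwise (seen from above) until it is fully home at the locked mark, so that the hopper cannot lift off. Then find out by hefting which of the three identical closed tins is the fullest, leave the other two standing upright on the table, and hold the fullest one upright just above the open hopper, touching nothing but your hand, where I will take it from you; finish while still holding it there. Do not drop or tip over a tin, and leave the two shakers where they stand.

Things in the scene. Friction and masses are not known exactly. Their poses are not given: they have to be found in the camera images.
- mill: salt mill fixed to the table: round black housing, flange 124 mm across and 95 mm high, open steel hopper on top. Origin: centre of its underside; z up. Own -x is its front: spout over a fixed clear cup (92 mm across, 68 mm tall, 108 mm in front of the axis). Two pins on the flange stop the ring's lever at the ends of its swing; the white bar by the clockwise pin is the locked mark.
- hopper_mouth (a point): centre of the open round mouth of the hopper, in the plane of its rim, 156 mm above the table, on the mill's vertical axis; the rim is 100 mm in diameter, wall 3 mm. Axes as the mill's.
- lock_ring (a joint): captive aluminium ring round the hopper's foot (104 mm across, 97 to 113 mm above the table), turning about the mill's vertical axis, clockwise from above as the value grows. 0 rad unlocked; 1.10 rad locked, lever against its stop pin at the locked mark. Starts at 0 to 0.3, stays where left, needs about 0.12 N m (1.4 N at the tab).
- ring_tab (a point): grip point of the ring's thumb tab: upright aluminium plate on the ring's lever, 87 mm from the mill's axis; 10 mm thick along the turning direction, 18 mm wide radially, top 145 mm and lever top 107 mm above the table. The point is in its middle, 130 mm above the table, and moves with the ring. It sweeps along the mill's front, from the robot's right to its left.
- tin_a: closed steel tin of salt, 56 mm in diameter, 100 mm tall, steel sides, black press-on lid (top 19 mm, same diameter, shut). Weighs 0.12 to 0.46 kg with its contents. Origin: centre of its underside; z up its axis; starts upright on the table. The three look exactly alike; names and places tell nothing about contents; the fullest outweighs each other one by at least 0.1 kg.
- tin_b: closed steel tin of salt, 56 mm in diameter, 100 mm tall, steel sides, black press-on lid (top 19 mm, same diameter, shut). Weighs 0.12 to 0.46 kg with its contents. Origin: centre of its underside; z up its axis; starts upright on the table. The three look exactly alike; names and places tell nothing about contents; the fullest outweighs each other one by at least 0.1 kg.
- tin_c: closed steel tin of salt, 56 mm in diameter, 100 mm tall, steel sides, black press-on lid (top 19 mm, same diameter, shut). Weighs 0.12 to 0.46 kg with its contents. Origin: centre of its underside; z up its axis; starts upright on the table. The three look exactly alike; names and places tell nothing about contents; the fullest outweighs each other one by at least 0.1 kg.
- salt_shaker: bystander: small glass shaker with white contents and a grey dome cap, 44 mm across, 90 mm tall; origin at the centre of its underside
- pepper_shaker: bystander: small glass shaker with dark contents and a grey dome cap, 44 mm across, 90 mm tall; origin at the centre of its underside

How it is judged:
On the way, in this order (a step that is already met when the one before it is completed fails the run):
1. the lock ring is at its locked mark (value of joint lock_ring above 1 rad), for 0.2 s.
2. a tin is held upright above the hopper (((horizontal distance between tin_a and hopper_mouth below 0.045 m and z of tin_a in the frame of hopper_mouth between 0.012 and 0.16 m and angle between tin_a's own z axis and vertical below 0.2 rad and contact force between the fingers and tin_a above 2 N) or (horizontal distance between tin_b and hopper_mouth below 0.045 m and z of tin_b in the frame of hopper_mouth between 0.012 and 0.16 m and angle between tin_b's own z axis and vertical below 0.2 rad and contact force between the fingers and tin_b above 2 N) or (horizontal distance between tin_c and hopper_mouth below 0.045 m and z of tin_c in the frame of hopper_mouth between 0.012 and 0.16 m and angle between tin_c's own z axis and vertical below 0.2 rad and contact force between the fingers and tin_c above 2 N))), for 0.2 s.
At the end, for the whole second after the job is handed in: Fullest tin held in the gripper, still, upright within 0.2 rad, axis within 45 mm of the hopper's, underside 12 to 160 mm above its rim, not touching the mill; ring at 1.0 rad or more (stop: 1.10); other two tins let go, upright within 0.1 rad on the table, each pressing it with under 3.2 N (value of joint lock_ring above 1 rad and ((horizontal distance between tin_a and hopper_mouth below 0.045 m and z of tin_a in the frame of hopper_mouth between 0.012 and 0.16 m and angle between tin_a's own z axis and vertical below 0.2 rad and contact force between the fingers and tin_a above 2 N and contact force between tin_a and mill below 0.3 N and linear speed of tin_a below 0.05 m/s and height (world z) of tin_b between -0.006 and 0.006 m and angle between each of tin_b, tin_c's own z axis and vertical below 0.1 rad and contact force between the fingers and tin_b below 0.1 N and contact force between tin_b and anything else between 0.6 and 3.2 N and height (world z) of tin_c between -0.006 and 0.006 m and contact force between the fingers and tin_c below 0.1 N and contact force between tin_c and anything else between 0.6 and 3.2 N) or (horizontal distance between tin_b and hopper_mouth below 0.045 m and z of tin_b in the frame of hopper_mouth between 0.012 and 0.16 m and angle between tin_b's own z axis and vertical below 0.2 rad and contact force between the fingers and tin_b above 2 N and contact force between tin_b and mill below 0.3 N and linear speed of tin_b below 0.05 m/s and height (world z) of tin_a between -0.006 and 0.006 m and angle between each of tin_a, tin_c's own z axis and vertical below 0.1 rad and contact force between the fingers and tin_a below 0.1 N and contact force between tin_a and anything else between 0.6 and 3.2 N and height (world z) of tin_c between -0.006 and 0.006 m and contact force between the fingers and tin_c below 0.1 N and contact force between tin_c and anything else between 0.6 and 3.2 N) or (horizontal distance between tin_c and hopper_mouth below 0.045 m and z of tin_c in the frame of hopper_mouth between 0.012 and 0.16 m and angle between tin_c's own z axis and vertical below 0.2 rad and contact force between the fingers and tin_c above 2 N and contact force between tin_c and mill below 0.3 N and linear speed of tin_c below 0.05 m/s and height (world z) of tin_a between -0.006 and 0.006 m and angle between each of tin_a, tin_b's own z axis and vertical below 0.1 rad and contact force between the fingers and tin_a below 0.1 N and contact force between tin_a and anything else between 0.6 and 3.2 N and height (world z) of tin_b between -0.006 and 0.006 m and contact force between the fingers and tin_b below 0.1 N and contact force between tin_b and anything else between 0.6 and 3.2 N))); the arm keeps its last pose, push and grip.
It fails at once if a tin is tipped over (more than 0.7 rad) (angle between any of tin_a, tin_b, tin_c's own z axis and vertical above 0.7 rad).
It fails at once if a tin is dropped (moves faster than 0.7 m/s with no finger on it) ((linear speed of tin_a above 0.7 m/s and contact force between the fingers and tin_a below 0.1 N) or (linear speed of tin_b above 0.7 m/s and contact force between the fingers and tin_b below 0.1 N) or (linear speed of tin_c above 0.7 m/s and contact force between the fingers and tin_c below 0.1 N)).
It fails at once if a shaker is shifted by more than 30 mm or knocked over (distance of any of salt_shaker, pepper_shaker from where it was at the start of the episode above 0.03 m or angle between any of salt_shaker, pepper_shaker's own z axis and vertical above 0.5 rad).
It also fails if it takes over 72 s, if anything falls off the work surface, if the arm or the gripper's body presses on something with over 40 N, if the wrist force passes 120 N, or if a joint passes its speed limit or range.

### The arm

A 7-joint arm with a two-finger parallel gripper is mounted at the origin on the work surface; the furniture and walls round the work are solid. World frame = base frame: x ahead of the robot, y to its left, z up, the work surface at z = 0. Lengths are in m, angles in rad, forces in N, time in s.
With the tool pointing down it reaches from about 0.35 to 0.9 m from the base axis. Payload 8.1 kg.
Tool frame: the origin (TCP) lies at the very end of the fingers, on their centre line; the grasp point (between the pads) lies 19 mm behind it (arm.tcp_to_grasp is the distance from the TCP to the grasp point, in m); z points along the fingers, y is the line along which they close (so a half turn about z gives the same grasp; the last joint's range is limited). The gripper opens to 92 mm and grips with 3 to 60 N. Pads are 19 mm wide; open, the fingers measure 130 mm over their backs; the gripper's body (75 mm by 190 mm) begins 47 mm behind the grasp point.
Start: joints at [-0.103, 0.434, 0.025, 1.573, -0.012, 1.134, -0.075], TCP at [0.625, -0, 0.227] pointing down, gripper open.
Joint ranges: [-2.62, 2.62], [-0.44, 2.09], [-1.27, 1.32], [0.08, 2.57], [-1.32, 4.46], [0.12, 2], [-2.74, 2.74]. Speed limits (rad/s): [2.22, 2.22, 3.01, 3.01, 3.14, 3.14, 3.14].

### API

Orientations are given as a rotation vector (axis times angle).
In Python, from cell import arm gives the robot as it stands.
- The arm moves only by the tool inch_along, called after "Call:" by a JSON object that holds its "name" and its "arguments". Schema: {"type":"object","properties":{"moves":{"type":"array","items":{"type":"number"},"minItems":5,"maxItems":50},"clamp_n":{"type":"number"},"only":{"type":"string"},"quiet":{"type":"boolean"},"lines":{"type":"string"}},"required":["moves"],"additionalProperties":false}. moves is one flat list of numbers that holds 1 to 10 rows one after another, with no inner brackets; each row has 5 numbers: dx, dy, dz in shares of the most that a row can go, 1 being 50 mm, then a turn about the tool's z in units of 0.1 rad, then the opening from 0.0 (shut) to 1.0 (fully open); each row shifts and turns the commanded pose from where the row before left it, along the tool's axes as they then stand; what a row does not reach is not made up. A row lasts 1/10 s, in which the tool goes at most 0.05 m and 0.15 rad, less where a joint would pass 70% of its speed; a pose out of reach is approached as far as the arm can. The fingers move at their own pace and stop on an object; clamp_n is the grip in N (left out, the last holds). Time passes only in rows, so rows that do not move let the fingers close. The tool returns the time, the measured TCP pose, the force, the opening and the grip force at its end. only (a regular expression) keeps the lines of the reply that match it, lines (a string "A,B") keeps lines A to B, and quiet returns only ok. Input that does not fit is refused with a message, and nothing moves.
- arm.observe(): the state, without advancing time (a new reading comes with each control period).
- arm.get_image(name): name is "scene" or "side" or "wrist"; returns a dict with "image" (420x560x3 uint8, blue, green, red), "fx", "fy", "cx", "cy" (pixels), "distortion" ([k1, k2, p1, p2, k3] as OpenCV has them; the pictures are not rectified), "cam_to_world" (4x4, takes a point from camera to world coordinates); the wrist camera has in their place "mount" (4x4, takes a point from camera to tool coordinates, whose origin is the TCP and whose axes are the flange's). Camera axes: x right, y down, z forward; pixel columns grow to the right and rows downward; lengths in m; the calibration is good to about 2 mm. A picture is of the moment at which its call begins: read the wrist's pose just before it. There is no depth.
- arm.sign_off(): hands the job in; it is judged then, once.
The state is a dict: "clock": time; "joints": joint angles; "dq": joint speeds; "joint_efforts": joint torques, N m; "position": TCP position; "ee_rot": TCP orientation; "force": force on the tool from outside, world axes, zero at the start; "ft_torque": the same for the moment, N m; "width": opening from 0.0 (shut) to 1.0 (fully open); "gripper_force": force on a finger pad.
Only numpy, scipy, OpenCV 4.12 (cv2) and the standard library are available. Lean on these libraries where they do the work, as an engineer would, in place of code of your own. Each camera call takes 0.05 s, during which the arm holds its last target. There are 200 camera calls.

## Working session

There is one attempt and no reset: what is moved stays moved. The work goes in short steps, Python scripts to look and compute and a tool call to move; the robot and the scene stay as the last step left them, time stands still between calls to the robot, and variables do not carry over. Pictures are saved under pics/ and viewed, at most 10 in all, crops included, and the job is handed in when it is done.

```bash
ls; mkdir -p pics
```

Run:
```python
from cell import arm
import cv2
o=arm.observe()
print({k:o[k] for k in o})
for n in("scene","side"):
    d=arm.get_image(n); cv2.imwrite(f"pics/{n}0.png",d["image"]); print(n,d["fx"],d["cx"],d["cy"],d["distortion"],d["cam_to_world"])
```

```text
cell.py
pics
{'clock': 0.0, 'joints': array([-0.10262291,  0.43522249,  0.0250074 ,  1.57413177, -0.01160206,
        1.13398761, -0.07509954]), 'dq': array([ 0.00192888, -0.00045535,  0.00127794, -0.00153836,  0.00095587,
       -0.00162243, -0.0017291 ]), 'joint_efforts': array([ 3.89017032e-04, -6.67853522e+01,  9.84863900e-01, -3.14464223e+01,
       -6.05165795e-02,  4.27553023e-02,  1.12382318e-04]), 'position': array([ 6.24473091e-01, -6.39397639e-05,  2.25932269e-01]), 'ee_rot': array([-2.22080947e+00, -2.22063423e+00,  1.94775624e-03]), 'force': array([ 0.03343254, -0.79238452,  0.40913171]), 'ft_torque': array([ 0.00481813,  0.0351193 , -0.05795202]), 'gripper_force': 0.0, 'width': 0.9965021252680805}
scene 443.3963208417979 282.406723825841 211.7815473007872 [-0.12047476  0.          0.          0.          0.        ] [[ 0.78753431 -0.39101945  0.47633339 -0.00214073]
 [-0.61626027 -0.50419552  0.60498774 -0.67452176]
 [ 0.00360319 -0.76999394 -0.63804102  0.81314436]
 [ 0.          0.          0.          1.        ]]
side 447.9283995739807 280.9571641362624 201.13917853216398 [-0.10625369  0.          0.          0.          0.        ] [[ 0.99978043  0.01520051 -0.01442378  0.51798084]
 [ 0.02030853 -0.53325193  0.84571268 -0.93672586]
 [ 0.00516375 -0.84581991 -0.53344355  0.69616587]
 [ 0.          0.          0.          1.        ]]
```

View pics/scene0.png

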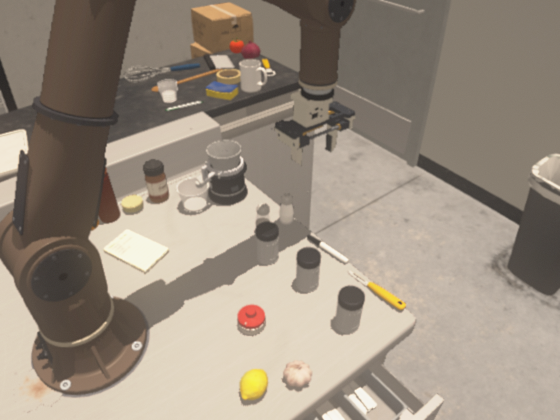

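View pics/side0.png

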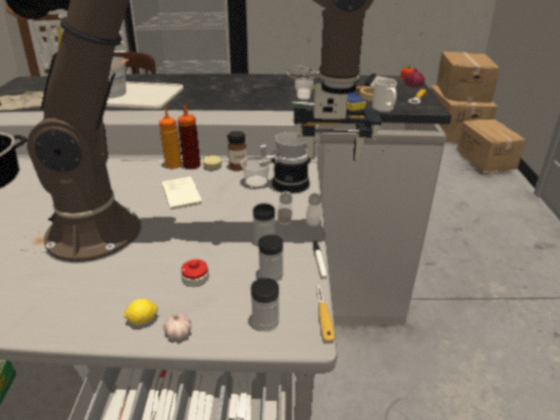

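Run:
```python
import cv2,numpy as np
a=cv2.imread("pics/scene0.png");b=cv2.imread("pics/side0.png")
f=lambda im,x,y,w,h,s:cv2.resize(im[y:y+h,x:x+w],None,fx=s,fy=s,interpolation=cv2.INTER_CUBIC)
cv2.imwrite("pics/mill.png",np.hstack([f(a,185,130,80,80,5),f(b,240,120,80,80,5)]))
cv2.imwrite("pics/tins.png",np.hstack([f(a,245,190,130,150,4)[:, :],f(b,245,185,70,150,4)]))
```

```text
(no output)
```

View pics/mill.png

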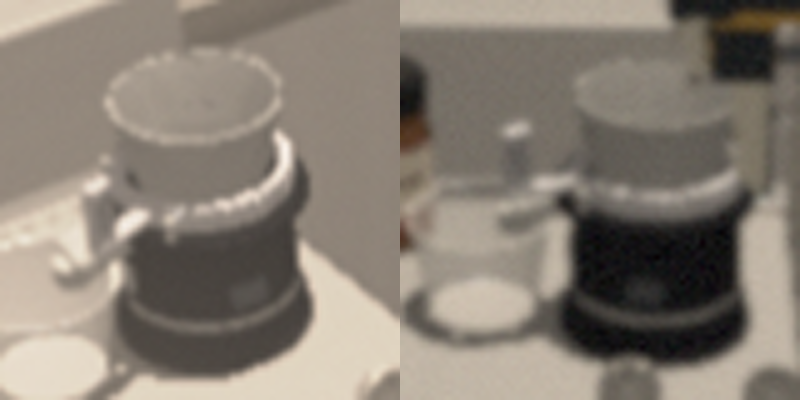

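View pics/tins.png

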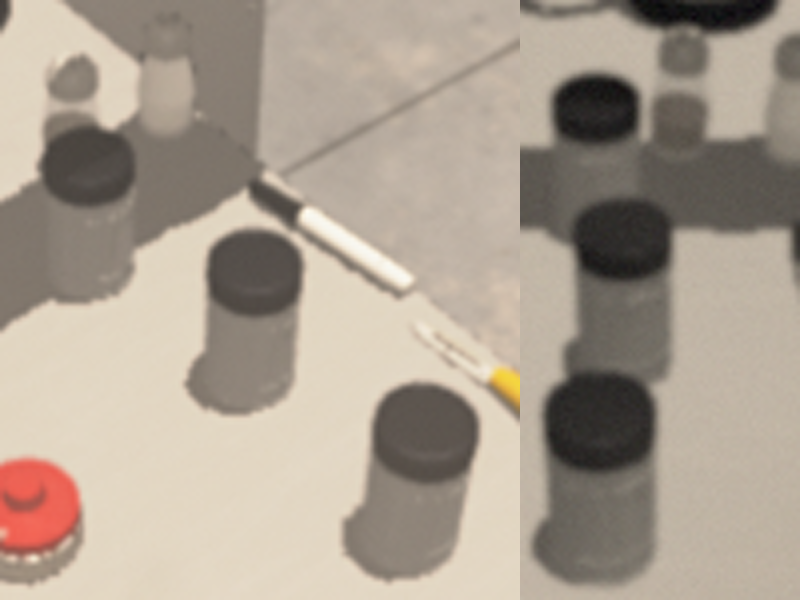

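Create h.py:
```python
import numpy as np,cv2
from scipy.spatial.transform import Rotation as R
def ray(d,uv,T=None):
    K=np.array([[d["fx"],0,d["cx"]],[0,d["fy"],d["cy"]],[0,0,1.]])
    p=cv2.undistortPoints(np.array([[uv]],float),K,np.array(d["distortion"]))[0,0]
    T=d["cam_to_world"] if T is None else T
    v=T[:3,:3]@[p[0],p[1],1]; return T[:3,3],v/np.linalg.norm(v)
def onz(d,uv,z,T=None):
    c,v=ray(d,uv,T); return c+v*(z-c[2])/v[2]
def tri(rs):
    A=0;b=0
    for c,v in rs:
        P=np.eye(3)-np.outer(v,v);A=A+P;b=b+P@c
    return np.linalg.solve(A,b)
```

Run:
```python
from cell import arm
from h import *
np.set_printoptions(precision=4,suppress=True)
s=arm.get_image("scene");d=arm.get_image("side")
for n,a,b,z in [("rim",(223.7,149),(291.4,139),.156),("tab",(204.4,166.6),(263.2,146),.145),("t1",(267,229),(264,209.5),.1),("t2",(308.75,255.2),(270.6,242),.1),("t3",(351.4,295),(264.9,286.8),.1),("pep",(263,209.5),(285.7,198),.08),("salt",(286.8,198.8),(315,201),.08),("cup",(194,203.5),(256,180.5),.0),("armend",(198.5,183),(260.5,163),.1)]:
    print(n,onz(s,a,z)[:2],onz(d,b,z)[:2],tri([ray(s,a),ray(d,b)]))
```

```text
rim [0.5286 0.2679] [0.5268 0.259 ] [0.5276 0.2669 0.1545]
tab [0.448  0.2392] [0.4461 0.2323] [0.4465 0.237  0.1446]
t1 [ 0.4609 -0.0268] [ 0.4616 -0.0307] [ 0.4616 -0.0256  0.0976]
t2 [ 0.4826 -0.1558] [ 0.4827 -0.1592] [ 0.4829 -0.1555  0.0982]
t3 [ 0.4768 -0.2983] [ 0.4773 -0.3007] [ 0.4774 -0.298   0.0982]
pep [0.5109 0.059 ] [0.5134 0.0558] [0.5135 0.0626 0.0761]
salt [0.5882 0.0565] [0.5892 0.0433] [0.5915 0.0607 0.0722]
cup [0.4223 0.2866] [0.4183 0.2863] [0.4192 0.28   0.0046]
armend [0.4245 0.2405] [0.4386 0.2131] [0.4363 0.2671 0.0754]
```

The rows are not in the units I measure in: shifts go in shares of 50 mm and turns go in units of 0.1 rad. I convert before sending: 0.0355 m is 0.71, -0.0276 m is -0.552, -0.13 rad is -1.3.

Call:
{"name": "inch_along", "arguments": {"moves": [0.71, -0.552, 0, 0, 0, 0.71, -0.552, 0, 0, 0, 0.71, -0.552, 0, 0, 0, 0.71, -0.552, 0, 0, 0, 0.71, -0.552, 0, 0, 0, 0.71, -0.552, 0, 0, 0, 0, 0, 0, -1.3, 0, 0, 0, 0, -1.3, 0, 0, 0, 0, -1.3, 0, 0, 0, 0, -1.3, 0], "clamp_n": 20}}

```text
clock: 1.2
position: [0.4593, 0.2131, 0.2267]
ee_rot: [1.568, 2.722, -0.0]
force: [1.1, -0.9, -1.3]
width: 0.179
gripper_force: 0.0
```

Call:
{"name": "inch_along", "arguments": {"moves": [0, 0, 0, -1.3, 0, 0, 0, 0, 0, 0]}}

```text
clock: 1.4
position: [0.4594, 0.2128, 0.2266]
ee_rot: [-1.393, -2.816, 0.0]
force: [0.6, 0.0, -0.0]
width: 0.02
gripper_force: 0.0
```

Run:
```python
from cell import arm
from h import *
s=arm.get_image("scene");d=arm.get_image("side")
cv2.imwrite("pics/pre.png",np.hstack([cv2.resize(i["image"][90:250,130:330],None,fx=2,fy=2) for i in (s,d)]))
print("jar",tri([ray(s,(153,165)),ray(d,(236,136))]),"ket",onz(d,(188,166),0))
```

```text
jar [0.35265455 0.37278413 0.11598016] ket [0.18433456 0.37807509 0.        ]
```

View pics/pre.png

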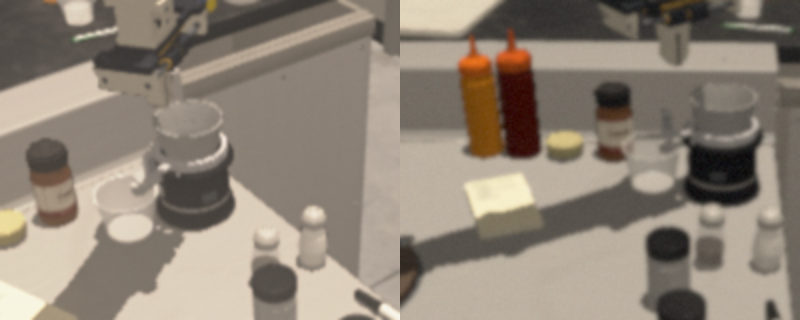

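The picture shows the gripper above the mill's front, the closed fingers to the tab's right, and the jar (top at about 0.116 m) below body height. Next I descend and sweep the tab.

In the tool's units: 0.036 m is 0.72, 0.035 m is 0.7.

Call:
{"name": "inch_along", "arguments": {"moves": [0, 0, 0.7, 0, 0, 0, 0, 0.7, 0, 0, 0, 0, 0.72, 0, 0, 0, 0, 0, 0, 0]}}

```text
clock: 1.9
position: [0.4568, 0.2114, 0.1171]
ee_rot: [-1.398, -2.809, 0.01]
force: [-1.2, -0.9, 0.4]
width: 0.004
gripper_force: 0.0
```

Call:
{"name": "inch_along", "arguments": {"moves": [0.174, 0.008, 0, 1, 0, 0.174, 0.008, 0, 1, 0, 0.174, 0.008, 0, 1, 0, 0.174, 0.008, 0, 1, 0]}}

```text
clock: 2.3
position: [0.4445, 0.2441, 0.1223]
ee_rot: [1.935, 2.474, 0.001]
force: [-1.5, -2.4, -1.4]
width: 0.005
gripper_force: 0.9
```

Call:
{"name": "inch_along", "arguments": {"moves": [0.174, 0.008, 0, 1, 0, 0.174, 0.008, 0, 1, 0, 0.174, 0.008, 0, 1, 0, 0.174, 0.008, 0, 1, 0]}}

```text
clock: 2.7
position: [0.4423, 0.279, 0.1224]
ee_rot: [-2.388, -2.041, -0.0]
force: [-0.2, -1.2, -0.2]
width: 0.002
gripper_force: 0.9
```

In the tool's units: 0.0087 m is 0.174, 0.0004 m is 0.008, 0.1 rad is 1.

Call:
{"name": "inch_along", "arguments": {"moves": [0.174, 0.008, 0, 1, 0, 0.174, 0.008, 0, 1, 0, 0.174, 0.008, 0, 1, 0, 0, 0, 0, 0, 0]}}

```text
clock: 3.1
position: [0.4478, 0.3012, 0.1217]
ee_rot: [2.665, 1.661, -0.011]
force: [-9.0, -9.8, 7.2]
width: 0.001
gripper_force: 6.6
```

Call:
{"name": "inch_along", "arguments": {"moves": [0.1, 0.002, 0, 0.5, 0, 0.1, 0, 0, 0.5, 0]}}

```text
clock: 3.3
position: [0.4476, 0.3032, 0.1209]
ee_rot: [2.742, 1.522, -0.033]
force: [-34.2, -38.9, 37.4]
width: 0.003
gripper_force: 26.1
```

Call:
{"name": "inch_along", "arguments": {"moves": [0.1, 0.002, 0, 0.5, 0, 0, 0, 0, 0, 0]}}

```text
clock: 3.5
position: [0.4471, 0.3036, 0.1201]
ee_rot: [2.776, 1.451, -0.046]
force: [-37.5, -43.4, 40.6]
width: 0.003
gripper_force: 29.1
```

Call:
{"name": "inch_along", "arguments": {"moves": [-0.3, 0, 0, 0, 0, -0.4, 0, 0, 0, 0, -0.2, -0.2, -0.8, 0, 0, 0, 0, -1, 0, 0, 0, 0, -0.8, 0, 0, -0.8, 0, 0, 0, 0, -1, 0, 0, 0, 0, -1, 0, 0, 0, 0, -1, 0, 0, 0, 0]}}

```text
clock: 4.4
position: [0.3154, 0.1273, 0.2523]
ee_rot: [-2.779, -1.463, -0.003]
force: [0.6, -0.6, 0.7]
width: 0.008
gripper_force: 0.0
```

Run:
```python
from cell import arm
from h import *
s=arm.get_image("scene");d=arm.get_image("side")
for n,i in(("s",s),("d",d)): cv2.imwrite(f"pics/post_{n}.png",i["image"])
cv2.imwrite("pics/post.png",np.hstack([cv2.resize(s["image"][130:210,185:265],None,fx=5,fy=5,interpolation=2),cv2.resize(d["image"][120:200,240:320],None,fx=5,fy=5,interpolation=2)]))
```

```text
(no output)
```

View pics/post.png

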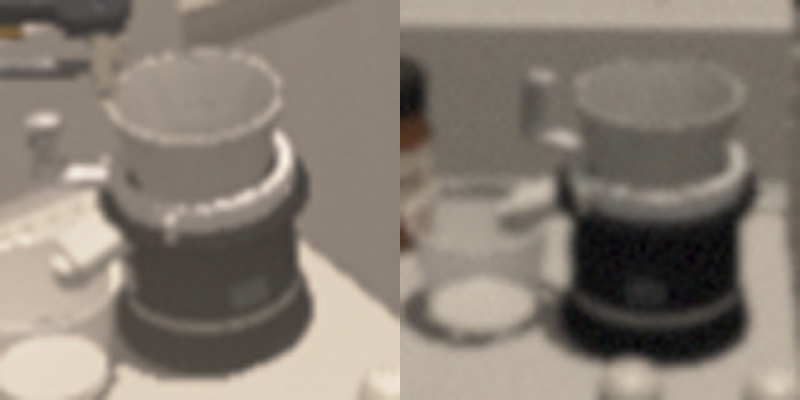

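Run:
```python
from cell import arm
from h import *
s=arm.get_image("scene");d=arm.get_image("side")
c=np.array([.5276,.2669])
for a,b in [((204.4,166.6),(263.2,146)),((193.6,154),(268.2,135))]:
    for p in (tri([ray(s,a),ray(d,b)]),onz(s,a,.145),onz(d,b,.145)):
        print(p,np.arctan2(p[1]-c[1],c[0]-p[0]),np.hypot(*(p[:2]-c)))
for t in ((223.7,149),): print(onz(s,t,.156))
print(arm.observe()["joints"])
```

```text
[0.44653532 0.23697959 0.14462467] -0.3535819624478999 0.08641014579677819
[0.44796079 0.23921023 0.145     ] -0.3346156132827277 0.08431564264943703
[0.4460872  0.23233265 0.145     ] -0.40108489342778775 0.08853946683030496
[0.45690145 0.31577878 0.14313342] 0.604909716567323 0.08595010149812747
[0.45611907 0.31386452 0.145     ] 0.5812955646599767 0.08552887861654593
[0.45695739 0.31036702 0.145     ] 0.5516000030459343 0.08294432131342735
[0.52855273 0.26794285 0.156     ]
[-0.70936603 -0.08361439  0.1570243   2.15211833  0.01348886  1.06849505
 -1.1620345 ]
```

In the tool's units: 0.045 m is 0.9, -0.02 m is -0.4.

Call:
{"name": "inch_along", "arguments": {"moves": [0.9, 0.04, -0.4, 0, 0, 0.9, 0.04, -0.4, 0, 0, 0.9, 0.04, -0.4, 0, 0, 0.9, 0.04, -0.4, 0, 0, 0, 0, 0, 0, 0, 0, 0, 0, 0, 0]}}

```text
clock: 5.2
position: [0.4252, 0.274, 0.3309]
ee_rot: [-2.778, -1.467, -0.0]
force: [0.3, -0.9, 0.0]
width: 0.006
gripper_force: 0.0
```

Run:
```python
from cell import arm
from h import *
o=arm.observe();w=arm.get_image("wrist");cv2.imwrite("pics/w1.png",w["image"])
T=np.eye(4);T[:3,:3]=R.from_rotvec(o["ee_rot"]).as_matrix();T[:3,3]=o["position"];C=T@w["mount"]
print(w["mount"])
K=np.array([[w["fx"],0,w["cx"]],[0,w["fy"],w["cy"]],[0,0,1.]])
I=np.linalg.inv(C);P=np.array([[.528,.267,.156],[.456,.315,.145],[.528,.267,.095],[.42,.28,.068]])
print(cv2.projectPoints(P,cv2.Rodrigues(I[:3,:3])[0],I[:3,3],K,np.array(w["distortion"]))[0][:,0])
```

```text
[[-4.97274598e-04 -9.52517758e-01 -3.04482632e-01  8.36592959e-02]
 [ 9.99999767e-01 -3.31532871e-04 -5.96039041e-04 -4.31493491e-04]
 [ 4.66791770e-04 -3.04482857e-01  9.52517701e-01 -1.57717216e-01]
 [ 0.00000000e+00  0.00000000e+00  0.00000000e+00  1.00000000e+00]]
[[361.66687618 139.06933024]
 [279.97290747 139.09646503]
 [348.92140758 134.38286798]
 [272.23405523 170.00652718]]
```

View pics/w1.png

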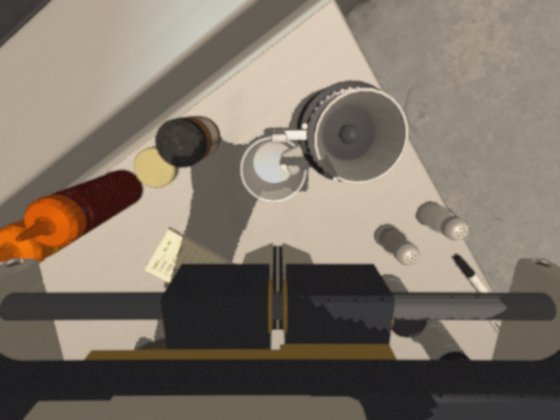

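Run:
```python
import cv2
i=cv2.imread("pics/w1.png")[75:200,235:415]
cv2.imwrite("pics/w1c.png",cv2.resize(i,None,fx=4.4,fy=4.4,interpolation=cv2.INTER_CUBIC))
```

```text
(no output)
```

View pics/w1c.png

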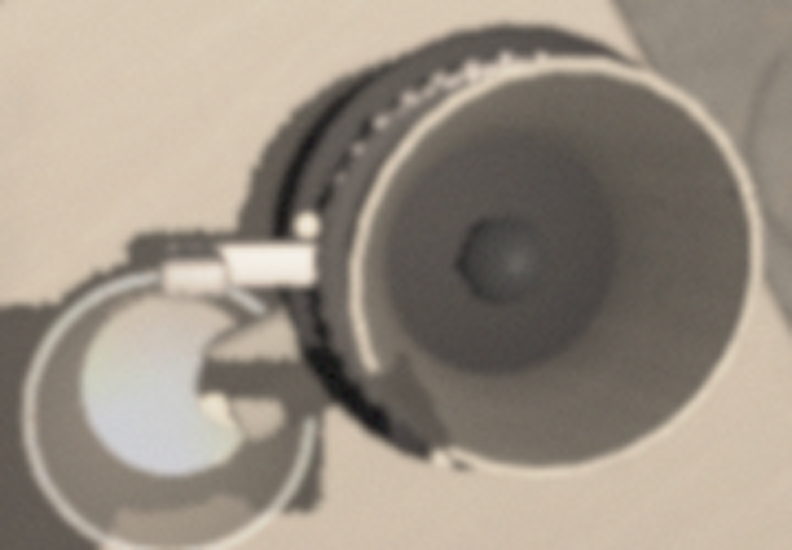

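The enlarged crop shows the lever (270,263) resting against the white-topped stop pin (306,223), so the ring is home. Next I heft the tins.

In the tool's units: -0.15 rad is -1.5.

Call:
{"name": "inch_along", "arguments": {"moves": [0, 0, 0, -1.5, 1, 0, 0, 0, -1.5, 1, 0, 0, 0, -1.5, 1, 0, 0, 0, -1.5, 1], "clamp_n": 25}}

```text
clock: 5.65
position: [0.4238, 0.2713, 0.3307]
ee_rot: [-2.216, -2.227, 0.001]
force: [-0.1, 0.6, 0.6]
width: 0.307
gripper_force: 0.0
```

Call:
{"name": "inch_along", "arguments": {"moves": [-0.86, 0.1, 0, 0, 1, -0.86, 0.1, 0, 0, 1, -0.86, 0.1, 0, 0, 1, -0.86, 0.1, 0, 0, 1, -0.86, 0.1, 0.4, 0, 1, -0.86, 0.1, 0.4, 0, 1, -0.86, 0.1, 0.4, 0, 1, 0, 0, 0.8, 0, 1, 0, 0, 0.8, 0, 1, 0, 0, 0, 0, 1]}}

```text
clock: 6.65
position: [0.4552, -0.0293, 0.1871]
ee_rot: [-2.22, -2.215, 0.01]
force: [-1.3, -0.1, 0.8]
width: 0.996
gripper_force: 0.0
```

Call:
{"name": "inch_along", "arguments": {"moves": [0.02, 0.06, 0.6, 0, 1, 0, 0, 0.6, 0, 1, 0, 0, 0.6, 0, 1, 0, 0, 0.6, 0, 1, 0, 0, 0.38, 0, 1, 0, 0, 0, 0, 1, 0, 0, 0, 0, 1]}}

```text
clock: 7.35
position: [0.4633, -0.0274, 0.0532]
ee_rot: [2.221, 2.221, 0.002]
force: [-0.3, -0.5, 0.8]
width: 1.003
gripper_force: 0.0
```

Call:
{"name": "inch_along", "arguments": {"moves": [0, 0, 0, 0, 0, 0, 0, 0, 0, 0, 0, 0, 0, 0, 0, 0, 0, 0, 0, 0, 0, 0, 0, 0, 0, 0, 0, 0, 0, 0, 0, 0, 0, 0, 0, 0, 0, 0, 0, 0]}}

```text
clock: 8.15
position: [0.4624, -0.0276, 0.0518]
ee_rot: [-2.221, -2.221, 0.0]
force: [-3.0, 0.5, 6.3]
width: 0.594
gripper_force: 25.0
```

Create heft.py:
```python
from cell import arm
import numpy as np
f=[]
for _ in range(16):
    arm.get_image("wrist"); o=arm.observe(); f.append(o["force"])
f=np.array(f);print("heft",f.mean(0).round(2),f.std(0).round(2),o["position"].round(4),o["gripper_force"],o["width"],o["clock"])
```

```text
(no output)
```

Call:
{"name": "inch_along", "arguments": {"moves": [0, 0, -0.2, 0, 0, 0, 0, -0.4, 0, 0, 0, 0, -0.4, 0, 0, 0, 0, -0.2, 0, 0, 0, 0, 0, 0, 0, 0, 0, 0, 0, 0, 0, 0, 0, 0, 0]}}

```text
clock: 8.85
position: [0.4619, -0.0276, 0.1109]
ee_rot: [-2.221, -2.221, 0.002]
force: [0.3, -0.2, -3.4]
width: 0.594
gripper_force: 25.0
```

```bash
python3 heft.py
```

```text
heft [-0.31 -0.15 -3.95] [0.43 0.57 0.33] [ 0.4626 -0.0276  0.1118] 24.995632153004408 0.5905849677227496 9.65
```

In the tool's units: 0.02 m is 0.4, 0.01 m is 0.2.

Call:
{"name": "inch_along", "arguments": {"moves": [0, 0, 0.4, 0, 0, 0, 0, 0.4, 0, 0, 0, 0, 0.2, 0, 0, 0, 0, 0.1, 0, 0, 0, 0, 0.1, 0, 0, 0, 0, 0, 0, 0, 0, 0, 0, 0, 0]}}

```text
clock: 10.35
position: [0.4631, -0.0277, 0.0521]
ee_rot: [2.221, 2.221, 0.001]
force: [0.6, -0.6, -3.9]
width: 0.593
gripper_force: 25.0
```

Call:
{"name": "inch_along", "arguments": {"moves": [0, 0, 0, 0, 1, 0, 0, 0, 0, 1, 0, 0, 0, 0, 1, 0, 0, 0, 0, 1, 0, 0, 0, 0, 1, 0, 0, 0, 0, 1, 0, 0, 0, 0, 1]}}

```text
clock: 11.05
position: [0.4626, -0.0276, 0.0517]
ee_rot: [2.222, 2.221, 0.0]
force: [0.1, 0.8, 0.2]
width: 0.998
gripper_force: 0.0
```

Call:
{"name": "inch_along", "arguments": {"moves": [0, 0, -0.6, 0, 1, 0, 0, -0.8, 0, 1, 0, 0, -0.8, 0, 1, -0.86, 0.14, 0, 0, 1, -0.86, 0.14, 0, 0, 1, -0.86, 0.14, 0, 0, 1, 0, 0, 0, 0, 1, 0, 0, 0, 0, 1]}}

```text
clock: 11.85
position: [0.4833, -0.1576, 0.1616]
ee_rot: [-2.224, -2.218, 0.001]
force: [-0.0, 0.6, -0.3]
width: 0.998
gripper_force: 0.0
```

In the tool's units: 0.03 m is 0.6, 0.02 m is 0.4.

Call:
{"name": "inch_along", "arguments": {"moves": [0, 0, 0.6, 0, 1, 0, 0, 0.6, 0, 1, 0, 0, 0.6, 0, 1, 0, 0, 0.4, 0, 1, 0, 0, 0, 0, 1, 0, 0, 0, 0, 1]}}

```text
clock: 12.45
position: [0.4836, -0.1556, 0.052]
ee_rot: [-2.219, -2.222, 0.0]
force: [0.5, 0.4, 0.9]
width: 1.002
gripper_force: 0.0
```

Call:
{"name": "inch_along", "arguments": {"moves": [0, 0, 0, 0, 0, 0, 0, 0, 0, 0, 0, 0, 0, 0, 0, 0, 0, 0, 0, 0, 0, 0, 0, 0, 0, 0, 0, 0, 0, 0, 0, 0, 0, 0, 0, 0, 0, 0, 0, 0]}}

```text
clock: 13.25
position: [0.4836, -0.1567, 0.0519]
ee_rot: [2.222, 2.221, 0.0]
force: [-1.2, 0.2, 5.3]
width: 0.595
gripper_force: 25.0
```

Call:
{"name": "inch_along", "arguments": {"moves": [0, 0, -0.2, 0, 0, 0, 0, -0.4, 0, 0, 0, 0, -0.4, 0, 0, 0, 0, -0.2, 0, 0, 0, 0, 0, 0, 0, 0, 0, 0, 0, 0, 0, 0, 0, 0, 0]}}

```text
clock: 13.95
position: [0.483, -0.1564, 0.1109]
ee_rot: [-2.221, -2.221, 0.001]
force: [-0.4, -1.3, -2.9]
width: 0.595
gripper_force: 25.0
```

```bash
python3 heft.py
```

```text
heft [ 0.   -0.19 -2.29] [0.38 0.46 0.32] [ 0.4836 -0.1566  0.1118] 24.999806153064128 0.5927255120774714 14.75
```

In the tool's units: 0.02 m is 0.4, 0.01 m is 0.2.

Call:
{"name": "inch_along", "arguments": {"moves": [0, 0, 0.4, 0, 0, 0, 0, 0.4, 0, 0, 0, 0, 0.2, 0, 0, 0, 0, 0.1, 0, 0, 0, 0, 0.12, 0, 0, 0, 0, 0, 0, 0, 0, 0, 0, 0, 0]}}

```text
clock: 15.45
position: [0.484, -0.1568, 0.0511]
ee_rot: [2.221, 2.221, 0.001]
force: [1.5, -0.1, -2.6]
width: 0.591
gripper_force: 25.0
```

Call:
{"name": "inch_along", "arguments": {"moves": [0, 0, 0, 0, 1, 0, 0, 0, 0, 1, 0, 0, 0, 0, 1, 0, 0, 0, 0, 1, 0, 0, 0, 0, 1, 0, 0, 0, 0, 1, 0, 0, 0, 0, 1]}}

```text
clock: 16.15
position: [0.4836, -0.1567, 0.0507]
ee_rot: [2.222, 2.221, 0.0]
force: [-0.0, 0.3, -0.6]
width: 0.999
gripper_force: 0.0
```

Call:
{"name": "inch_along", "arguments": {"moves": [0, 0, -0.6, 0, 1, 0, 0, -0.8, 0, 1, 0, 0, -0.8, 0, 1, -0.95, -0.044, 0, 0, 1, -0.95, -0.044, 0, 0, 1, -0.95, -0.044, 0, 0, 1, 0, 0, 0, 0, 1, 0, 0, 0, 0, 1]}}

```text
clock: 16.95
position: [0.4763, -0.3003, 0.1605]
ee_rot: [-2.225, -2.218, 0.001]
force: [0.6, 0.8, -0.4]
width: 1.0
gripper_force: 0.0
```

Call:
{"name": "inch_along", "arguments": {"moves": [0, 0, 0.6, 0, 1, 0, 0, 0.6, 0, 1, 0, 0, 0.6, 0, 1, 0, 0, 0.4, 0, 1, 0, 0, 0, 0, 1, 0, 0, 0, 0, 1]}}

```text
clock: 17.55
position: [0.4773, -0.2979, 0.051]
ee_rot: [-2.219, -2.222, -0.0]
force: [-0.6, 0.1, 1.3]
width: 0.998
gripper_force: 0.0
```

Call:
{"name": "inch_along", "arguments": {"moves": [0, 0, 0, 0, 0, 0, 0, 0, 0, 0, 0, 0, 0, 0, 0, 0, 0, 0, 0, 0, 0, 0, 0, 0, 0, 0, 0, 0, 0, 0, 0, 0, 0, 0, 0, 0, 0, 0, 0, 0]}}

```text
clock: 18.35
position: [0.4771, -0.2992, 0.051]
ee_rot: [2.221, 2.221, 0.0]
force: [-0.6, 1.3, 4.6]
width: 0.593
gripper_force: 24.9
```

Call:
{"name": "inch_along", "arguments": {"moves": [0, 0, -0.2, 0, 0, 0, 0, -0.4, 0, 0, 0, 0, -0.4, 0, 0, 0, 0, -0.2, 0, 0, 0, 0, 0, 0, 0, 0, 0, 0, 0, 0, 0, 0, 0, 0, 0]}}

```text
clock: 19.05
position: [0.4764, -0.2987, 0.1098]
ee_rot: [-2.22, -2.22, 0.001]
force: [-0.2, -0.4, -2.7]
width: 0.591
gripper_force: 25.0
```

```bash
python3 heft.py
```

```text
heft [-0.07 -0.09 -1.48] [0.58 0.43 0.69] [ 0.477  -0.2991  0.1108] 25.01255468116142 0.5912302504301179 19.85
```

```bash
python3 heft.py
```

```text
heft [-0.05  0.06 -1.64] [0.6  0.52 0.3 ] [ 0.477  -0.2991  0.1107] 25.01257508934941 0.5947373523908146 20.65
```

Call:
{"name": "inch_along", "arguments": {"moves": [0, 0, 0.4, 0, 0, 0, 0, 0.4, 0, 0, 0, 0, 0.2, 0, 0, 0, 0, 0.1, 0, 0, 0, 0, 0.12, 0, 0, 0, 0, 0, 0, 0, 0, 0, 0, 0, 0]}}

```text
clock: 21.35
position: [0.4774, -0.2994, 0.0502]
ee_rot: [2.221, 2.221, 0.0]
force: [0.0, -0.7, -1.9]
width: 0.591
gripper_force: 25.0
```

Call:
{"name": "inch_along", "arguments": {"moves": [0, 0, 0, 0, 1, 0, 0, 0, 0, 1, 0, 0, 0, 0, 1, 0, 0, 0, 0, 1, 0, 0, 0, 0, 1, 0, 0, 0, 0, 1, 0, 0, 0, 0, 1]}}

```text
clock: 22.05
position: [0.477, -0.2991, 0.0497]
ee_rot: [2.222, 2.221, 0.0]
force: [0.3, -0.7, 1.2]
width: 0.999
gripper_force: 0.0
```

Call:
{"name": "inch_along", "arguments": {"moves": [0, 0, -0.6, 0, 1, 0, 0, -0.8, 0, 1, 0, 0, -0.8, 0, 1, 0.906, -0.046, 0, 0, 1, 0.906, -0.046, 0, 0, 1, 0.906, -0.046, 0, 0, 1, 0.906, -0.046, 0, 0, 1, 0.906, -0.046, 0, 0, 1, 0.906, -0.046, 0, 0, 1, 0, 0, 0, 0, 1]}}

```text
clock: 23.05
position: [0.4628, -0.0208, 0.1596]
ee_rot: [-2.21, -2.23, -0.002]
force: [0.3, -1.0, -0.2]
width: 1.002
gripper_force: 0.0
```

```bash
python3 heft.py
```

```text
heft [-0.16 -0.21  0.09] [0.43 0.37 0.39] [ 0.4632 -0.0274  0.1597] 0.0 1.0026405375735998 23.85
```

In the tool's units: 0.03 m is 0.6, 0.02 m is 0.4.

Call:
{"name": "inch_along", "arguments": {"moves": [0, 0, 0.6, 0, 1, 0, 0, 0.6, 0, 1, 0, 0, 0.6, 0, 1, 0, 0, 0.4, 0, 1, 0, 0, 0, 0, 1, 0, 0, 0, 0, 1]}}

```text
clock: 24.45
position: [0.4632, -0.0275, 0.05]
ee_rot: [-2.222, -2.221, 0.001]
force: [0.2, -0.6, -0.4]
width: 1.001
gripper_force: 0.0
```

Call:
{"name": "inch_along", "arguments": {"moves": [0, 0, 0, 0, 0, 0, 0, 0, 0, 0, 0, 0, 0, 0, 0, 0, 0, 0, 0, 0, 0, 0, 0, 0, 0, 0, 0, 0, 0, 0, 0, 0, 0, 0, 0, 0, 0, 0, 0, 0], "clamp_n": 30}}

```text
clock: 25.25
position: [0.4631, -0.0273, 0.0499]
ee_rot: [-2.221, -2.221, -0.0]
force: [-2.6, -0.4, 5.4]
width: 0.59
gripper_force: 29.9
```

Call:
{"name": "inch_along", "arguments": {"moves": [0, 0, -0.2, 0, 0, 0, 0, -0.4, 0, 0, 0, 0, -0.8, 0, 0, 0, 0, -0.8, 0, 0, 0, 0, -0.8, 0, 0, 0, 0, -0.8, 0, 0, 0, 0, -0.4, 0, 0, 0, 0, -0.2, 0, 0, 0, 0, 0, 0, 0]}}

```text
clock: 26.15
position: [0.4634, -0.0274, 0.2705]
ee_rot: [2.221, 2.221, 0.002]
force: [0.3, -0.1, -4.2]
width: 0.589
gripper_force: 30.0
```

```bash
python3 heft.py
```

```text
heft [ 0.03 -0.05 -3.98] [0.47 0.57 0.45] [ 0.4632 -0.0273  0.2698] 30.036128697101958 0.5911443118150768 26.95
```

Call:
{"name": "inch_along", "arguments": {"moves": [0.4, 0.1, 0, 0, 0, 0.7, 0.16, 0, 0, 0, 0.8, 0.18, 0, 0, 0, 0.8, 0.18, 0, 0, 0, 0.8, 0.18, 0, 0, 0, 0.8, 0.18, 0, 0, 0, 0.8, 0.16, 0, 0, 0, 0.5, 0.1, 0, 0, 0, 0.3, 0.06, 0, 0, 0, 0, 0, 0, 0, 0]}}

```text
clock: 27.95
position: [0.528, 0.2698, 0.2692]
ee_rot: [-2.218, -2.224, 0.0]
force: [0.0, 0.2, -4.0]
width: 0.592
gripper_force: 30.0
```

Call:
{"name": "inch_along", "arguments": {"moves": [0, 0, 0, 0, 0, 0, 0, 0, 0, 0, 0, 0, 0, 0, 0, 0, 0, 0, 0, 0, 0, 0, 0, 0, 0]}}

```text
clock: 28.45
position: [0.5283, 0.2672, 0.2699]
ee_rot: [2.222, 2.221, 0.0]
force: [-0.0, -0.8, -4.8]
width: 0.59
gripper_force: 30.0
```

Run:
```python
from cell import arm
import cv2,numpy as np
cv2.imwrite("pics/end.png",np.hstack([cv2.resize(arm.get_image(n)["image"][90:370,150:400],(400,448)) for n in("scene","side")]))
```

```text
(no output)
```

View pics/end.png

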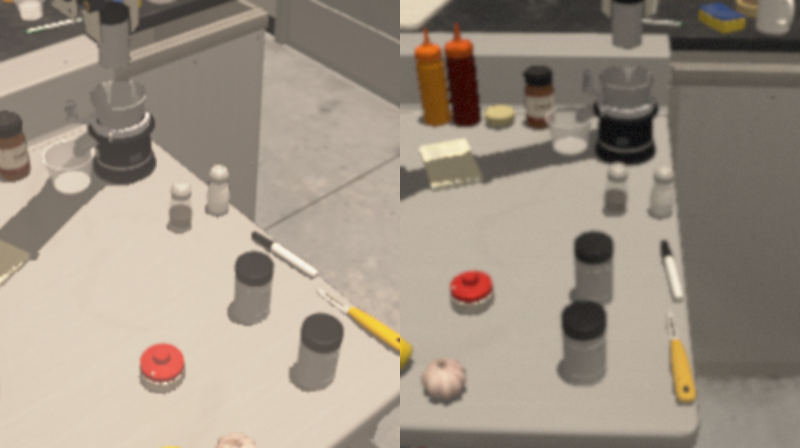

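The tin is held upright above the hopper ((628,20) in the right-hand half). The other two tins and both shakers are standing.

```bash
python3 -c "
from cell import arm
print(arm.sign_off())"
```

```text
the job is handed in; nothing more can be done
None
```

The lock ring is at its stop and the fullest tin (about 0.40 kg; the other two read about 0.23 and 0.16 kg) is held upright about 64 mm above the hopper rim, with the other two tins and both shakers standing; I handed the job in at about 28.6 s, and no verdict was shown.

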